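# Load the sample cell into the reader through its sprung dust flap

## Task

Take the tall sample cell from the rack, push it upright down through the sprung flap on top of the white reader, and keep pressing its top down until you feel the sprung seat hidden at the bottom of the well: hold it there briefly at about 10 N, never above 15 N on the seat. Then take the gripper out so that the flap springs shut over the cell, and leave the other things on the bench where they are.

Things in the scene. Friction and masses are not known exactly. Their poses are not given: they have to be found in the camera images.
- cell: The tall flat sample cell: a box 14 mm (its x) by 36 mm (its y) by 100 mm (its z, up), clear with a white frame and cap, 0.08 to 0.15 kg, standing in any one of the rack's three pockets; the other two things there are only 64 mm tall. Origin at the centre of its underside. It bears a 40 N grip across the 14 mm.
- cell_top (a point): Centre of the cell's top face, 100 mm above its origin; axes as the cell's.
- rack: Low white fixed block 70 mm (x) by 210 mm (y) by 32 mm tall with three pockets 17 x 39 mm, 24 mm deep, at y = -66, 0 and +66 mm on its own axes. A cell in a pocket stands 8 mm above the bench. Origin at the centre of its underside.
- reader: The fixed white reader, a box 150 mm (x) by 180 mm (y) by 175 mm tall; origin at the centre of its underside. The flapped well opens in its top. The cell goes in foot first, its axes parallel to the reader's (either way round).
- well_mouth (a point): Point level with the reader's top on the axis of the cell's place in the well; axes as the reader's. The opening spans -27.5 to +18.5 mm in x, -48 to +48 mm in y of it; the flap ends at x = +8. The +x wall slopes in from +18.5 (15 mm deep) to +8.5 (25 mm deep), the rest at 57 to 65 mm deep, to a bore 17 mm (x) by 40 mm (y) on this axis. Push with shut fingertips at x = -10 to -5 mm.
- flap (a joint): Angle of the grey flap over the opening: 0 = shut, level with the reader's top, 1.5 = hanging down. Hinged on the opening's -x edge, 35.5 (x) by 94 (y) by 3 mm; it swings down into the well and a spring shuts it (2 to 3 N at its middle). It stays open while anything is in its way; over a cell it shuts only when the cell's top is 31 mm or more below the reader's top.
- dock: Fixed plate in the reader's foot, out of sight; origin on the well's axis 2 mm above the bench. It carries a sprung seat at a height that differs each time and is not measured: cell just touching it, the cell's top is 33 to 50 mm below the mouth. It gives 1 mm per 6 N (5 mm at most), springs back; needs over 6 N for 0.3 s, breaks above 15 N. Before it, pushing takes 1 to 5 N.
- short_cell: a short flat cell, 14 x 36 x 64 mm, clear with white frame, standing in the rack; a bystander. Origin at the centre of its underside.
- blank: a plain grey flat block, 14 x 36 x 64 mm, standing in the rack; a bystander. Origin at the centre of its underside.
- beaker: glass beaker, 74 mm across, 100 mm tall; a bystander. Origin at the centre of its underside.
- bottle: water bottle, 62 mm across, 190 mm tall; a bystander. Origin at the centre of its underside.
- jar: white reagent jar, 52 mm across, 70 mm tall; a bystander. Origin at the centre of its underside.
- meter: grey hand-held meter lying flat, 100 x 200 x 35 mm; a bystander. Origin at the centre of its underside.
- stopper: rubber stopper, 36 mm across, 30 mm tall; a bystander. Origin at the centre of its underside.
Things that resemble listed ones, but are neither listed nor needed, are in the scene too. What is shaped like the reader but blue is not meant.

How it is judged:
By the outcome, as a careful person would: the job done as asked, in the order asked, and still so for the second after the job is handed in, with the robot touching nothing.
It also fails if it takes over 70 s, if anything falls off the work surface, if the arm or the gripper's body presses on something with over 40 N, if the wrist force passes 120 N, or if a joint passes its speed limit or range.

## Robot

A 6-joint arm with a two-finger parallel gripper is mounted at the origin on the work surface. World frame = base frame: x ahead of the robot, y to its left, z up, the work surface at z = 0. Lengths are in mm, angles in rad, forces in N, time in s.
With the tool pointing down it reaches from about 350 to 950 mm from the base axis. Payload 17.4 kg.
Tool frame: the origin (TCP) lies at the centre of the arm's flange, where the gripper is bolted on; the fingertips stand 186 mm ahead of it and the grasp point (between the pads) lies 167 mm ahead of it; z points along the fingers, y is the line along which they close (so a half turn about z gives the same grasp; the last joint's range is limited). The gripper opens to 93 mm and grips with 3 to 60 N. Pads are 15 mm wide; open, the fingers measure 128 mm over their backs; the gripper's body (75 mm by 188 mm) begins 65 mm behind the grasp point.
Start: joints at [-1.352, 0.116, 1.442, -0, 1.584, -0.038], TCP at [171.432, -652.875, 404.746] pointing down, gripper open.
Joint ranges: [-2.83, 2.83], [-0.83, 2.19], [0.07, 2.5], [-1.14, 4.28], [0.01, 3], [-2.97, 2.97]. Speed limits (rad/s): [1.89, 1.89, 2.22, 3.14, 3.14, 3.14].

## Interface

Orientations are given as a unit quaternion [x, y, z, w].
In Python, from workcell import r, eyes, order, models gives the robot as it stands. The module is installed in compiled form; this text tells all that it offers.
- The arm moves only by the tool arm_command, never from a script. Its argument "rows" is a list of rows, each an object with "rotation": the turn, a rotation vector about the tool's x, y, z in rad, a list of three; "slide": the shift along the tool's x, y, z in m, a list of three; "hand": the opening, from 0 (shut) to 1 (fully open). In form: [{"rotation": [wx, wy, wz], "slide": [dx, dy, dz], "hand": hand}, ...]. A call has 1 to 8 rows; each row is the pose to reach, as a shift and turn from the pose commanded when the call began, along the tool's axes at that moment; what a row does not reach only later rows make up. A row lasts 1/10 s, in which the tool goes at most 50 mm and 8.59 degrees, less where a joint would pass 70% of its speed; a pose out of reach is approached as far as the arm can. A call with a gripper value outside its range is refused whole. The fingers move at their own pace and stop on an object; "force" is the grip in N (left out, the last holds). Time passes only in rows, so rows that repeat a pose let the fingers close. It gives the time, the measured TCP pose, the force, the opening and the grip force at its end, in the units of the state.
- r.get_state(): the state, without advancing time (a new reading comes with each control period).
- eyes.capture(name): name is "side" or "top" or "wrist"; returns a dict with "color" (420x560x3 uint8, red, green, blue), "intrinsics" (3x3 intrinsics, pixels), "R" (3x3) and "t" (3): a world point X has camera coordinates R X + t. Camera axes: x right, y down, z forward; pixel columns grow to the right and rows downward; lengths in mm; the calibration is good to about 2 mm. A picture is of the moment at which its call begins. There is no depth.
- order.sign_off(): hands the job in; it is judged then, once.
Trained networks look in a picture, given as the dict that the camera call returned (one of the last four; its "shot" number tells which), for a name from the list of things; names that differ only in an ending like _2 or _b are one class to them, and where a whole thing is asked for, a point or a joint stands for the part that bears it (a point fixed in the world has none). Each returns a list of dicts, best first, with "p" (0 to 1); they miss things now and then, are a little off and sometimes report something else, mostly with a low value. They report only what shows in the picture. A call takes as long as a camera call. They do not tell look-alikes from the thing itself.
- models.search_frame(picture, query): "pixel" ([column, row] in pixels, amid what is visible of it).
The state is a dict: "clock": time; "joint_positions": joint angles; "qvel": joint speeds; "effort": joint torques, N m; "eef_pos": TCP position; "ee_rot": TCP orientation; "ft_force": force on the tool from outside, world axes, zero at the start; "moment": the same for the moment, N m; "grip_width": finger opening in mm; "grip_force": force on a finger pad.
Only numpy, scipy, OpenCV 4.12 (cv2) and the standard library are available. Lean on these libraries where they do the work, as an engineer would, in place of code of your own. Each camera call takes 0.05 s, during which the arm holds its last target. There are 200 camera calls.

## Working session

There is one attempt and no reset: what is moved stays moved. The work goes in short steps, Python scripts to look and compute and a tool call to move; the robot and the scene stay as the last step left them, time stands still between calls to the robot, and variables do not carry over. Pictures are saved under pics/ and viewed, at most 10 in all, crops included, and the job is handed in when it is done.

Besides the shell and the picture viewer there is one more tool, called after "Call:" by a JSON object that holds its "api" and its "payload", one argument or row to a line. arm_command: Moves the arm, as the interface text tells. Its arguments: {"type":"object","properties":{"rows":{"type":"array"},"force":{"type":"number"}},"required":["rows"]}

```bash
mkdir -p pics; cat > h.py <<'E'
import numpy as np, cv2
from workcell import r, eyes, order, models
def shot(name,fn=None):
    p=eyes.capture(name)
    if fn: cv2.imwrite('pics/'+fn, p['color'][:,:,::-1])
    return p
def onplane(p,uv,z):
    K,R,t=map(np.array,(p['intrinsics'],p['R'],p['t']))
    d=R.T@np.linalg.inv(K)@np.array([uv[0],uv[1],1.]); c=-R.T@t
    return c+d*(z-c[2])/d[2]
def proj(p,X):
    K,R,t=map(np.array,(p['intrinsics'],p['R'],p['t'])); q=K@(R@np.array(X,float)+t); return q[:2]/q[2]
E
python3 - <<'E'
from h import *
for n in('top','side'):
    p=shot(n,n+'1.png'); print(n,(-np.array(p['R']).T@p['t']).round(), np.array(p['R']).round(2).tolist(), p['intrinsics'][0][0])
    for q in('cell','rack','reader','flap','short_cell','blank'):
        print(q,[(np.round(d['pixel']).tolist(),round(d['p'],2)) for d in models.search_frame(p,q)][:3])
s=r.get_state();print(s)
E
```

```text
top [ 266.   29. 1519.] [[-0.02, -1.0, -0.01], [-0.99, 0.02, -0.17], [0.17, 0.01, -0.99]] 449.9706908129349
cell []
rack []
reader [([228.0, 205.0], 0.72)]
flap [([230.0, 203.0], 0.91), ([158.0, 280.0], 0.66)]
short_cell [([378.0, 209.0], 0.62)]
blank [([356.0, 207.0], 0.44), ([340.0, 206.0], 0.29)]
side [ 323. -809.  829.] [[0.97, -0.23, -0.0], [-0.14, -0.61, -0.78], [0.18, 0.76, -0.62]] 410.90745662200646
cell [([294.0, 271.0], 0.76), ([313.0, 321.0], 0.66)]
rack [([305.0, 316.0], 0.85)]
reader [([184.0, 163.0], 0.94), ([267.0, 189.0], 0.82)]
flap [([265.0, 161.0], 0.65), ([180.0, 145.0], 0.43)]
short_cell [([309.0, 319.0], 0.71)]
blank [([304.0, 297.0], 0.52)]
{'clock': 0.7, 'joint_positions': array([-1.35180374e+00,  1.15986437e-01,  1.44159006e+00, -1.23416150e-05,
        1.58402532e+00, -3.78100289e-02]), 'qvel': array([-0.00072196,  0.0004691 , -0.000961  , -0.00014856, -0.00041893,
        0.00034757]), 'effort': array([ 1.61396427e-03, -7.20847392e+01, -6.22682190e+01,  7.80337444e-02,
        1.81027368e-02, -2.95337873e-05]), 'eef_pos': array([ 171.42667053, -652.87111805,  404.76145794]), 'ee_rot': array([ 9.91767882e-01,  1.28048695e-01, -6.55963940e-06, -4.00667049e-06]), 'ft_force': array([-0.23595421,  0.22335617, -0.20451048]), 'moment': array([ 0.04514625, -0.01975781, -0.03604437]), 'grip_force': 0.0, 'grip_width': 93.34074243173963}
```

View pics/top1.png

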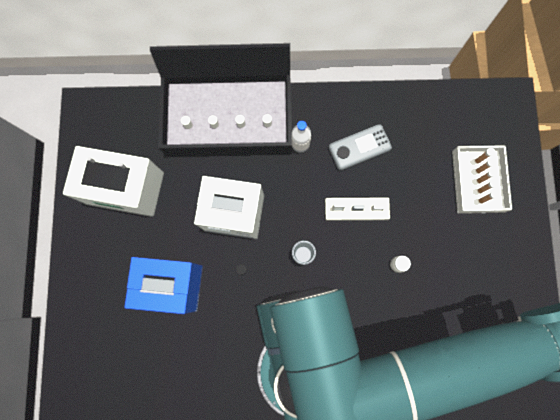

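View pics/side1.png

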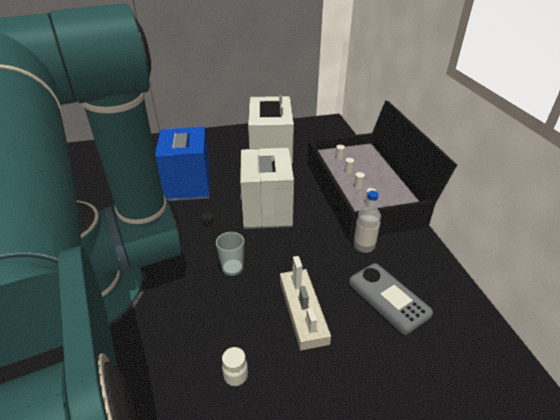

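The top view shows the rack at (357,209) and the white flapped reader at (228,205). The white box at (113,180) has no flap, so it's a look-alike. The side view puts the tall cell at (297,270), which is the rack's +y pocket, at about (339,207) in the top view.

```bash
python3 - <<'E'
from h import *
p=shot('top'); q=shot('side'); im=p['color'][:,:,::-1]
a=cv2.resize(im[190:230,315:400],None,fx=8,fy=8,interpolation=cv2.INTER_CUBIC)
b=cv2.resize(im[172:242,188:273],None,fx=8,fy=8,interpolation=cv2.INTER_CUBIC)
cv2.imwrite('pics/rack.png',np.hstack([cv2.resize(a,(400,188)),])) 
s=q['color'][130:350,230:345,::-1]
c=np.zeros((600,800,3),np.uint8)
c[:200,:425]=cv2.resize(im[190:230,315:400],(425,200),interpolation=cv2.INTER_CUBIC)
c[210:560,:425]=cv2.resize(im[172:242,188:273],(425,350),interpolation=cv2.INTER_CUBIC)
c[:,440:754]=cv2.resize(s,(314,600),interpolation=cv2.INTER_CUBIC)
cv2.imwrite('pics/comp.png',c)
g=p['color'].min(2)
for (x0,y0,x1,y1,z) in((315,190,400,230,32),(188,172,273,242,175)):
    m=(g[y0:y1,x0:x1]>(150)).astype(np.uint8)
    cs,_=cv2.findContours(m,cv2.RETR_EXTERNAL,cv2.CHAIN_APPROX_NONE)
    k=max(cs,key=cv2.contourArea)[:,0,:]+[x0,y0]
    w=np.array([onplane(p,u,z)[:2] for u in k],np.float32)
    print(z,cv2.minAreaRect(w), cv2.boundingRect(k.astype(np.int32)))
E
```

```text
32 ((524.34765625, -196.48638916015625), (214.3658905029297, 71.45906066894531), 88.89675903320312) (325, 198, 65, 22)
175 ((518.5089111328125, 218.79232788085938), (185.6173553466797, 160.60882568359375), 80.36090087890625) (194, 176, 67, 57)
```

View pics/comp.png

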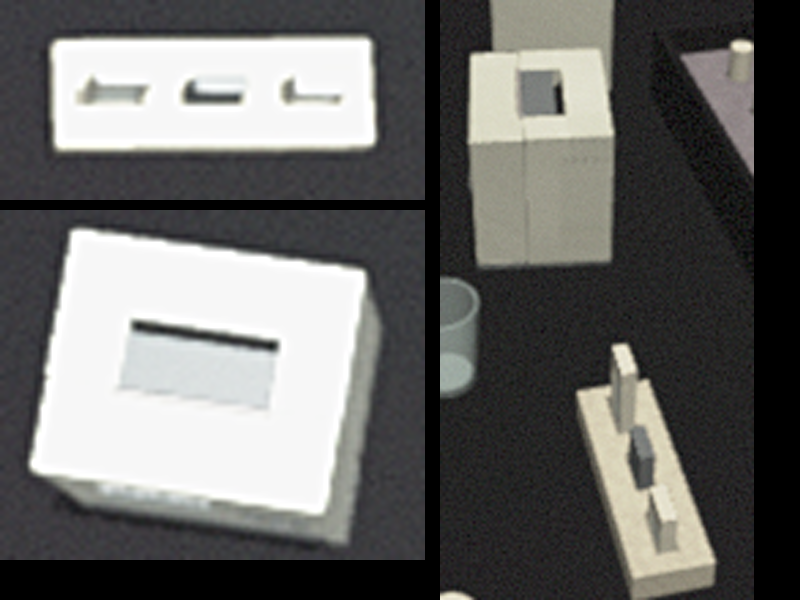

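The composite shows the reader's top face with corners at comp (72,230), (365,270), (328,515) and (33,470). The dark gap, which is its +x side, runs along (133,320)-(278,343), and the hinge edge along (120,388)-(268,410). In the rack, the tall cell stands at the far (+y) end.

```bash
cat >> h.py <<'E'
from scipy.spatial.transform import Rotation as Ro
def plan(pos,yaw):
    "tool turn and slide (m) to TCP pos, tool down, tool y at world angle yaw"
    s=r.get_state(); R0=Ro.from_quat(s['ee_rot']); y=np.array([np.cos(yaw),np.sin(yaw),0]); z=np.array([0,0,-1.])
    R1=Ro.from_matrix(np.c_[np.cross(y,z),y,z])
    print('turn',(R0.inv()*R1).as_rotvec().round(4),'slide',(R0.inv().apply(np.array(pos)-s['eef_pos'])/1000).round(5))
E
python3 - <<'E'
from h import *
p=shot('top')
f=lambda x,y:((x+.5)/5-.5+188,(y-210+.5)/5-.5+172)
def ang(a,b): return np.arctan2(*(b-a)[1::-1])
C=[onplane(p,f(*c),175)[:2] for c in((72,230),(365,270),(328,515),(33,470))]
print(np.round(C,1),'mean',np.mean(C,0)); print([np.linalg.norm(C[i]-C[i-1]).round(1) for i in range(4)],[round(ang(C[i],C[(i+1)%4]),3) for i in range(4)])
O=[onplane(p,f(*c),175)[:2] for c in((133,320),(278,343),(268,410),(120,388))]
print(np.round(O,1),'mean',np.mean(O,0)); print([np.linalg.norm(O[i]-O[i-1]).round(1) for i in range(4)],[round(ang(O[i],O[(i+1)%4]),3) for i in range(4)])
print('bottle',onplane(p,(302,126),190))
plan([525.6-70,-130.5,420],-.019)
E
```

```text
[[611.2 297.1]
 [582.4 116.7]
 [431.7 140.1]
 [462.4 318.6]] mean [521.92703673 218.11648973]
[np.float64(150.4), np.float64(182.6), np.float64(152.5), np.float64(181.1)] [np.float64(-1.729), np.float64(2.987), np.float64(1.401), np.float64(-0.144)]
[[553.9 258.9]
 [537.8 170.1]
 [496.5 176.3]
 [511.8 266.4]] mean [524.99064121 217.90710503]
[np.float64(42.8), np.float64(90.2), np.float64(41.8), np.float64(91.4)] [np.float64(-1.75), np.float64(2.995), np.float64(1.403), np.float64(-0.177)]
bottle [758.96141409 -13.762529   190.        ]
turn [-0.    -0.    -1.295] slide [ 0.40752 -0.43307 -0.01524]
```

Call:
{"api": "arm_command", "payload": {
  "rows": [
    {"rotation": [0, 0, -1.295], "slide": [0.4075, -0.433, -0.015], "hand": 1},
    {"rotation": [0, 0, -1.295], "slide": [0.4075, -0.433, -0.015], "hand": 1},
    {"rotation": [0, 0, -1.295], "slide": [0.4075, -0.433, -0.015], "hand": 1},
    {"rotation": [0, 0, -1.295], "slide": [0.4075, -0.433, -0.015], "hand": 1},
    {"rotation": [0, 0, -1.295], "slide": [0.4075, -0.433, -0.015], "hand": 1},
    {"rotation": [0, 0, -1.295], "slide": [0.4075, -0.433, -0.015], "hand": 1},
    {"rotation": [0, 0, -1.295], "slide": [0.4075, -0.433, -0.015], "hand": 1},
    {"rotation": [0, 0, -1.295], "slide": [0.4075, -0.433, -0.015], "hand": 1}
  ]
}}

```text
clock: 1.65
eef_pos: [362.8, -299.7, 415.2]
ee_rot: [0.744, 0.668, 0.0, 0.0]
ft_force: [-0.0, 0.2, -0.5]
grip_width: 93.1
grip_force: 0.0
```

```bash
python3 - <<'E'
from h import *
plan([525.6-70,-130.5,420],-.019); print(r.get_state()['eef_pos'])
E
```

```text
turn [ 0.0007  0.0005 -0.0892] slide [ 0.17822  0.07394 -0.00487]
[ 362.84763072 -299.69452521  415.15821794]
```

Call:
{"api": "arm_command", "payload": {
  "rows": [
    {"rotation": [0, 0, -0.09], "slide": [0.178, 0.074, -0.005], "hand": 1},
    {"rotation": [0, 0, -0.09], "slide": [0.178, 0.074, -0.005], "hand": 1},
    {"rotation": [0, 0, -0.09], "slide": [0.178, 0.074, -0.005], "hand": 1},
    {"rotation": [0, 0, -0.09], "slide": [0.178, 0.074, -0.005], "hand": 1},
    {"rotation": [0, 0, -0.09], "slide": [0.178, 0.074, -0.005], "hand": 1},
    {"rotation": [0, 0, -0.09], "slide": [0.178, 0.074, -0.005], "hand": 1},
    {"rotation": [0, 0, -0.09], "slide": [0.178, 0.074, -0.005], "hand": 1}
  ]
}}

```text
clock: 2.35
eef_pos: [456.0, -133.8, 419.9]
ee_rot: [0.716, 0.698, -0.0, 0.0]
ft_force: [-0.3, 0.5, -0.5]
grip_width: 93.0
grip_force: 0.0
```

```bash
python3 - <<'E'
from h import *
p=shot('wrist','w1.png'); s=r.get_state();print(s['eef_pos'],s['ee_rot'],(-np.array(p['R']).T@p['t']).round())
c=np.array([525.6,-130.5,108])
print(proj(p,c)); 
for q in('cell','cell_top','short_cell','blank','rack'): print(q,[(np.round(d['pixel'],1).tolist(),round(d['p'],2)) for d in models.search_frame(p,q)][:3])
E
```

```text
[ 455.92870189 -134.0647964   419.81543874] [ 7.15989736e-01  6.98110800e-01 -8.12130905e-05  4.29511918e-05] [458. -57. 399.]
[363.02689294 198.37812049]
cell []
cell_top [([358.9, 189.6], 0.73)]
short_cell [([345.1, 305.8], 0.87), ([183.1, 372.9], 0.22)]
blank [([350.8, 244.5], 0.91), ([180.5, 371.6], 0.33)]
rack [([334.1, 229.3], 0.63), ([358.3, 187.7], 0.35)]
```

View pics/w1.png

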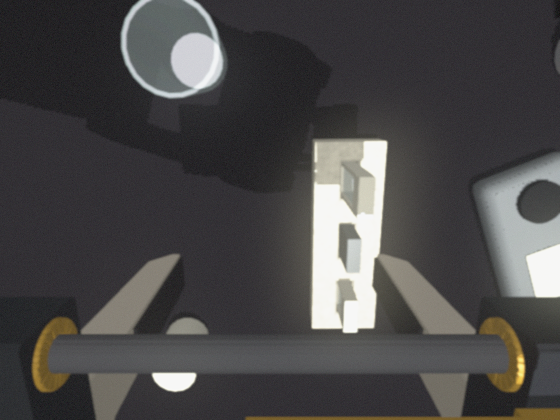

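The wrist view shows the tall cell near (360,190), the blank near (350,245), the short cell near (346,305), and the rack corners at about (313,140), (386,141), (374,327) and (312,327). I'll zoom in on the cell.

```bash
python3 - <<'E'
from h import *
im=cv2.imread('pics/w1.png')
cv2.imwrite('pics/w1c.png',cv2.resize(im[130:230,300:400],(600,600),interpolation=cv2.INTER_CUBIC))
E
```

```text
(no output)
```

View pics/w1c.png

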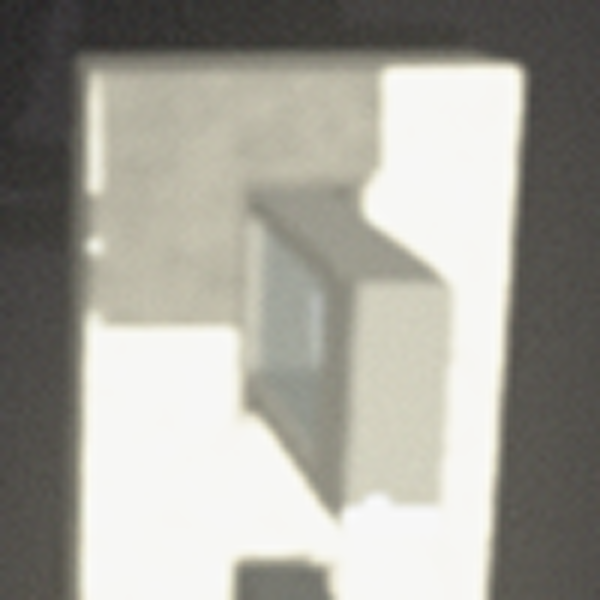

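The zoom shows the cell's top face with corners at crop (352,282), (450,286), (442,505) and (342,515).

```bash
python3 - <<'E'
from h import *
p=shot('wrist')
f=lambda x,y:((x+.5)/6-.5+300,(y+.5)/6-.5+130)
C=[onplane(p,f(*c),108)[:2] for c in((352,282),(450,286),(442,505),(342,515))]
print(np.round(C,1),np.mean(C,0)); print([np.linalg.norm(C[i]-C[i-1]).round(1) for i in range(4)])
print([round(float(np.arctan2(*(b-a)[::-1])),3) for a,b in((C[0],C[1]),(C[3],C[2]),(C[3],C[0]),(C[2],C[1]))])
R=[onplane(p,f(*c),32)[:2] for c in((85,70),(522,68))]; print(R, np.mean(R,0))
c=np.mean(C,0); plan([*c,330],-.019)
E
```

```text
[[ 521.2 -112.5]
 [ 534.3 -113.3]
 [ 534.6 -143.8]
 [ 520.9 -144.9]] [ 527.74771206 -128.62828069]
[np.float64(32.4), np.float64(13.1), np.float64(30.5), np.float64(13.7)]
[-0.068, 0.078, 1.563, 1.581]
[array([492.67736276, -90.66031834]), array([564.20066078, -92.24871386])] [528.43901177 -91.4545161 ]
turn [-0.     0.    -0.006] slide [0.00688 0.0715  0.08985]
```

Call:
{"api": "arm_command", "payload": {
  "rows": [
    {"rotation": [0, 0, -0.006], "slide": [0.005, 0.0713, 0.08], "hand": 1},
    {"rotation": [0, 0, -0.006], "slide": [0.005, 0.0713, 0.08], "hand": 1},
    {"rotation": [0, 0, -0.006], "slide": [0.005, 0.0713, 0.08], "hand": 1},
    {"rotation": [0, 0, -0.006], "slide": [0.005, 0.0713, 0.08], "hand": 1},
    {"rotation": [0, 0, -0.006], "slide": [0.005, 0.0713, 0.08], "hand": 0.5},
    {"rotation": [0, 0, -0.006], "slide": [0.005, 0.0713, 0.08], "hand": 0.5}
  ]
}}

```text
clock: 3.3
eef_pos: [527.2, -130.1, 341.9]
ee_rot: [0.714, 0.701, 0.001, 0.001]
ft_force: [-0.2, 0.0, 0.2]
grip_width: 81.5
grip_force: 0.0
```

```bash
python3 - <<'E'
from h import *
plan([527.5,-130.5,267],-.017); print(r.get_state()['eef_pos'])
E
```

```text
turn [ 0.0026  0.0008 -0.0013] slide [-0.00033  0.00016  0.07488]
[ 527.15050381 -130.10672406  341.87651519]
```

Call:
{"api": "arm_command", "payload": {
  "rows": [
    {"rotation": [0, 0, 0], "slide": [0, 0, 0.04], "hand": 0.5},
    {"rotation": [0, 0, 0], "slide": [0, 0, 0.074], "hand": 0.5},
    {"rotation": [0, 0, 0], "slide": [0, 0, 0.074], "hand": 0.5},
    {"rotation": [0, 0, 0], "slide": [0, 0, 0.074], "hand": 0.4},
    {"rotation": [0, 0, 0], "slide": [0, 0, 0.074], "hand": 0.3}
  ]
}}

```text
clock: 3.8
eef_pos: [528.1, -130.1, 268.6]
ee_rot: [0.714, 0.701, 0.001, 0.001]
ft_force: [0.2, -0.6, -0.4]
grip_width: 41.7
grip_force: 0.0
```

Call:
{"api": "arm_command", "payload": {
  "rows": [
    {"rotation": [0, 0, 0], "slide": [0, 0, 0], "hand": 0},
    {"rotation": [0, 0, 0], "slide": [0, 0, 0], "hand": 0},
    {"rotation": [0, 0, 0], "slide": [0, 0, 0], "hand": 0},
    {"rotation": [0, 0, 0], "slide": [0, 0, 0], "hand": 0},
    {"rotation": [0, 0, 0], "slide": [0, 0, 0], "hand": 0},
    {"rotation": [0, 0, 0], "slide": [0, 0, 0], "hand": 0},
    {"rotation": [0, 0, 0], "slide": [0, 0, 0], "hand": 0}
  ],
  "force": 20
}}

```text
clock: 4.5
eef_pos: [527.8, -129.9, 266.3]
ee_rot: [0.713, 0.701, 0.0, 0.0]
ft_force: [-1.0, -0.0, 5.9]
grip_width: 14.3
grip_force: 20.0
```

Call:
{"api": "arm_command", "payload": {
  "rows": [
    {"rotation": [0, 0, 0], "slide": [0, 0, -0.02], "hand": 0},
    {"rotation": [0, 0, 0], "slide": [0, 0, -0.04], "hand": 0},
    {"rotation": [0, 0, 0], "slide": [0, 0, -0.08], "hand": 0},
    {"rotation": [0, 0, 0], "slide": [0, 0, -0.12], "hand": 0},
    {"rotation": [0, 0, 0], "slide": [0, 0, -0.16], "hand": 0},
    {"rotation": [0, 0, 0], "slide": [0, 0, -0.18], "hand": 0},
    {"rotation": [0, 0, 0], "slide": [0, 0, -0.18], "hand": 0}
  ],
  "force": 30
}}

```text
clock: 5.2
eef_pos: [527.7, -129.9, 448.7]
ee_rot: [0.713, 0.701, 0.001, 0.002]
ft_force: [-0.1, 0.2, -1.6]
grip_width: 14.1
grip_force: 30.0
```

```bash
python3 - <<'E'
from h import *
p=shot('wrist','w2.png')
s=r.get_state();print(s['eef_pos'],s['ee_rot'],s['ft_force'],s['grip_width'])
cc=np.array([521.9,218.1]);c=np.array([*(cc),175])
# view pose: 100 short of reader in y (camera is +y of tool?)
plan([520,120,455],-.158)
E
```

```text
[ 527.70088426 -129.89644872  446.20145667] [7.13431620e-01 7.00724594e-01 2.93309744e-04 5.30040010e-04] [ 0.15391094 -0.06612656 -0.74191714] 13.691791157641982
turn [0.0012 0.0002 0.14  ] slide [ 0.24971 -0.01218 -0.00889]
```

Call:
{"api": "arm_command", "payload": {
  "rows": [
    {"rotation": [0, 0, 0.14], "slide": [0.25, -0.012, -0.009], "hand": 0},
    {"rotation": [0, 0, 0.14], "slide": [0.25, -0.012, -0.009], "hand": 0},
    {"rotation": [0, 0, 0.14], "slide": [0.25, -0.012, -0.009], "hand": 0},
    {"rotation": [0, 0, 0.14], "slide": [0.25, -0.012, -0.009], "hand": 0},
    {"rotation": [0, 0, 0.14], "slide": [0.25, -0.012, -0.009], "hand": 0},
    {"rotation": [0, 0, 0.14], "slide": [0.25, -0.012, -0.009], "hand": 0},
    {"rotation": [0, 0, 0.14], "slide": [0.25, -0.012, -0.009], "hand": 0},
    {"rotation": [0, 0, 0.14], "slide": [0.25, -0.012, -0.009], "hand": 0}
  ]
}}

```text
clock: 6.05
eef_pos: [520.4, 119.5, 453.5]
ee_rot: [0.761, 0.649, -0.001, -0.0]
ft_force: [-0.4, -1.3, -0.7]
grip_width: 13.6
grip_force: 30.0
```

```bash
python3 - <<'E'
from h import *
p=shot('wrist','w3.png')
s=r.get_state();print(s['eef_pos'],s['ee_rot'],s['ft_force'])
q=proj(p,[521.9,218.1,175]);print(q)
E
```

```text
[520.39339889 119.19051749 453.84146353] [ 7.61104496e-01  6.48628950e-01 -6.18705424e-04 -2.21112211e-04] [ 0.50257728  0.47417948 -0.91200597]
[256.55222077  73.65491254]
```

View pics/w3.png

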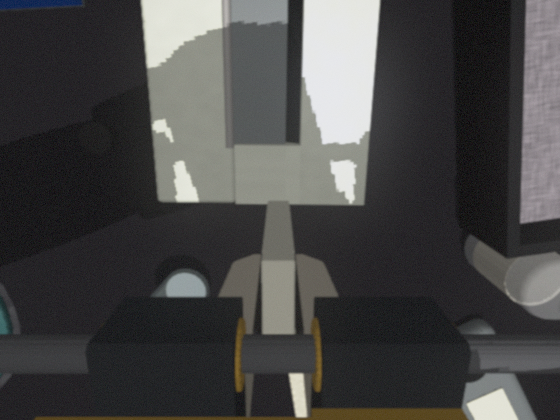

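The wrist view shows the cell held upright. The reader's -y corners are at (158,203) and (364,206), the opening's -y edge is at row ~145, and the flap spans columns ~230 to 288 with the dark gap running to ~302. I'll measure those edges numerically.

```bash
python3 - <<'E'
from h import *
from scipy.signal import find_peaks
p=shot('wrist'); g=cv2.GaussianBlur(p['color'],(5,5),1).astype(float).mean(2)
def edges(l,th=6):
    d=np.gradient(l); k,_=find_peaks(abs(d),height=th); return [(int(i),round(d[i])) for i in k]
for v in (20,60,100,125): print('row',v,edges(g[v-2:v+3].mean(0)[120:400]) and [(i+120,s) for i,s in edges(g[v-2:v+3].mean(0)[120:400])])
for u in (200,250,270,320): print('col',u,[(i+110,s) for i,s in edges(g[110:230,u-2:u+3].mean(1),4)])
def on(u,v): return onplane(p,(u,v),175)[:2]
np.set_printoptions(suppress=True,precision=1)
for c in((158,203),(364,206),(141,5),(380,5),(302,145)): print(c,on(*c))
E
```

```text
row 20 [(142, 40), (221, -20), (228, -12), (287, -26), (302, 49), (378, -47)]
row 60 [(145, 40), (163, -8), (168, -14), (222, -10), (286, -12), (301, 47), (374, -45)]
row 100 [(148, 23), (223, -10), (285, -11), (300, 23), (310, 23), (371, -44)]
row 125 [(151, 38), (166, -17), (224, -10), (285, -11), (299, 22), (316, 17), (369, -44)]
col 200 [(201, -25)]
col 250 [(144, 14), (203, -26)]
col 270 [(144, 14), (201, -9)]
col 320 [(126, -10), (134, -4), (142, -10), (204, -25)]
(158, 203) [436.1 142.7]
(364, 206) [583.3 116.6]
(141, 5) [457.7 269.2]
(380, 5) [605.6 245.2]
(302, 145) [545.1 167.1]
```

```bash
python3 - <<'E'
from h import *
p=shot('wrist'); np.set_printoptions(suppress=True,precision=1)
on=lambda u,v: onplane(p,(u,v),175)[:2]
E={'L':[(142,20),(145,60),(148,100),(151,125)],'R':[(378,20),(374,60),(371,100),(369,125)],'h':[(221,20),(222,60),(223,100),(224,125)],'fl':[(287,20),(286,60),(285,100),(285,125)],'o':[(302,20),(301,60),(300,100),(299,125)],'B':[(200,201.5),(250,202.5),(320,204)],'oy':[(250,144),(270,144)]}
W={k:np.array([on(*c) for c in v]) for k,v in E.items()}
for k in 'LRhflo' and ['L','R','h','fl','o','B']:
    d=W[k][-1]-W[k][0]; print(k,'ang',np.arctan2(d[1],d[0]).round(3))
for yaw in(-.158,-.165,-.172):
    X=np.array([np.cos(yaw),np.sin(yaw)]);Y=np.array([-X[1],X[0]])
    print(yaw,{k:((W[k]@(Y if k in('B','oy') else X)).round(1)) for k in W})
E
```

```text
L ang -1.74
R ang -1.751
h ang -1.744
fl ang -1.746
o ang -1.745
B ang -0.182
-0.158 {'L': array([409.5, 408.9, 408.3, 408.7]), 'R': array([559.1, 558.3, 558. , 557.7]), 'h': array([459.6, 459.1, 458.7, 458.6]), 'fl': array([501.4, 500.9, 500.3, 500.3]), 'o': array([511. , 510.7, 510.4, 509.9]), 'B': array([210.5, 209.6, 208.3]), 'oy': array([251.5, 251.4])}
-0.165 {'L': array([407.2, 406.8, 406.4, 406.9]), 'R': array([556.8, 556.1, 556. , 555.9]), 'h': array([457.3, 457. , 456.7, 456.8]), 'fl': array([499.1, 498.7, 498.3, 498.5]), 'o': array([508.6, 508.5, 508.4, 508. ]), 'B': array([213.5, 212.9, 212. ]), 'oy': array([254.8, 254.9])}
-0.172 {'L': array([404.8, 404.6, 404.4, 405. ]), 'R': array([554.5, 553.9, 554. , 554. ]), 'h': array([454.9, 454.8, 454.7, 454.9]), 'fl': array([496.8, 496.6, 496.3, 496.6]), 'o': array([506.3, 506.3, 506.4, 506.1]), 'B': array([216.6, 216.2, 215.7]), 'oy': array([258.1, 258.3])}
```

```bash
python3 - <<'E'
from h import *
plan([533,217.6,452],-.173)
E
```

```text
turn [-0.0005  0.0003  0.0132] slide [ 0.09931 -0.00326  0.00234]
```

Call:
{"api": "arm_command", "payload": {
  "rows": [
    {"rotation": [0, 0, 0.013], "slide": [0.04, -0.001, 0.001], "hand": 0},
    {"rotation": [0, 0, 0.013], "slide": [0.08, -0.003, 0.002], "hand": 0},
    {"rotation": [0, 0, 0.013], "slide": [0.0993, -0.0033, 0.0023], "hand": 0},
    {"rotation": [0, 0, 0.013], "slide": [0.0993, -0.0033, 0.0023], "hand": 0},
    {"rotation": [0, 0, 0.013], "slide": [0.0993, -0.0033, 0.0023], "hand": 0}
  ]
}}

```text
clock: 6.7
eef_pos: [532.8, 218.1, 452.3]
ee_rot: [0.765, 0.644, -0.0, 0.0]
ft_force: [-0.0, -0.1, -0.8]
grip_width: 13.7
grip_force: 30.0
```

```bash
python3 - <<'E'
from h import *
w=shot('wrist'); q=shot('side'); s=r.get_state(); print(s['eef_pos'],s['ft_force']); plan([533,217.6,440],-.173)
u,v=proj(q,[533,217.6,190]).astype(int); print(u,v)
a=cv2.resize(q['color'][v-50:v+50,u-65:u+65,::-1],(390,300),interpolation=cv2.INTER_CUBIC)
b=cv2.resize(w['color'][:,:,::-1],(400,300))
c=np.hstack([cv2.resize(q['color'][v-60:v+40,u-45:u+45,::-1],(540,600),interpolation=cv2.INTER_CUBIC)])
cv2.imwrite('pics/s2.png',c)
yaw=-.173;X=np.array([np.cos(yaw),np.sin(yaw),0]);Y=np.array([-X[1],X[0],0])
M=np.array([533.4,217.6,175])
f=lambda P:((proj(q,P)-[u-45,v-60])*6+2.5).round().tolist()
print('opening',[f(M+a*X+b*Y) for a,b in((-27.5,-48),(18.5,-48),(18.5,48),(-27.5,48),(8,-48))])
F=np.array([s['eef_pos'][0],s['eef_pos'][1],s['eef_pos'][2]-258]);print('foot',[f(F+a*X+b*Y) for a,b in((-7,-18),(7,-18))])
E
```

```text
[532.69085564 217.63148044 452.61326846] [-0.31008286  0.66879406 -0.60147078]
turn [0.0002 0.0001 0.0007] slide [2.000e-05 3.100e-04 1.261e-02]
268 158
opening [[223.0, 445.0], [318.0, 441.0], [308.0, 339.0], [219.0, 342.0], [296.0, 442.0]]
foot [[261.0, 376.0], [290.0, 375.0]]
```

View pics/s2.png

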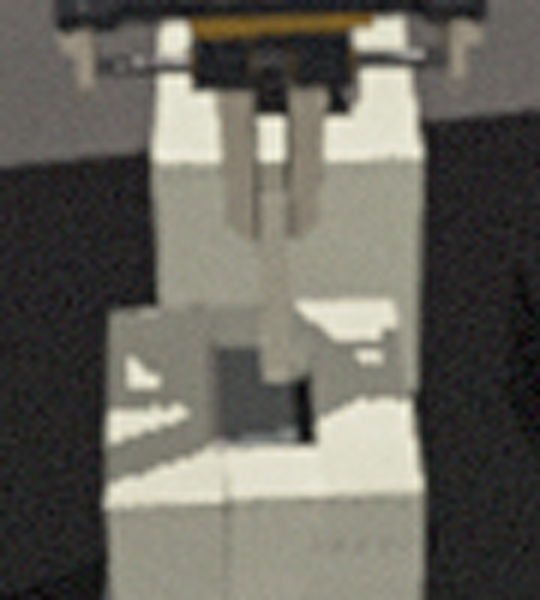

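The side view shows the opening at columns 217 to 314 (I predicted 223 to 318) and the cell's foot at about (262-308, 378), directly over it. The foot looks wider than expected, so I'll check the pixel profile and refine the offset.

```bash
python3 - <<'E'
from h import *
q=shot('side'); g=q['color'].mean(2).astype(int)
print('cols',list(range(258,278)))
for v in list(range(128,174,2))+[161]: print(v,round((v-98)*6), g[v,258:278].tolist())
E
```

```text
cols [258, 259, 260, 261, 262, 263, 264, 265, 266, 267, 268, 269, 270, 271, 272, 273, 274, 275, 276, 277]
128 180 [151, 151, 138, 131, 123, 126, 122, 99, 103, 129, 134, 130, 104, 108, 125, 123, 124, 126, 134, 146]
130 192 [146, 150, 142, 126, 128, 130, 129, 100, 117, 138, 142, 140, 131, 117, 124, 128, 126, 135, 146, 151]
132 204 [151, 150, 139, 129, 123, 127, 125, 100, 116, 141, 142, 139, 125, 111, 115, 129, 125, 132, 145, 149]
134 216 [149, 147, 135, 127, 128, 125, 125, 102, 121, 135, 144, 138, 125, 107, 113, 125, 125, 127, 142, 153]
136 228 [146, 152, 145, 143, 135, 127, 122, 101, 111, 138, 140, 140, 121, 103, 114, 127, 140, 144, 153, 149]
138 240 [148, 148, 146, 147, 146, 145, 143, 127, 132, 135, 139, 137, 141, 143, 147, 144, 149, 150, 149, 149]
140 252 [149, 148, 145, 147, 152, 145, 149, 141, 141, 134, 140, 137, 138, 142, 145, 150, 143, 147, 147, 152]
142 264 [145, 148, 149, 149, 151, 147, 151, 148, 141, 138, 138, 139, 137, 144, 149, 146, 147, 150, 152, 145]
144 276 [146, 147, 146, 144, 148, 144, 149, 148, 141, 137, 134, 139, 142, 143, 151, 149, 147, 146, 149, 145]
146 288 [145, 
[... 803 characters left out ...]
16, 94, 93, 114, 131, 128]
162 384 [99, 84, 75, 71, 76, 70, 77, 71, 74, 79, 77, 74, 77, 60, 31, 19, 61, 117, 130, 131]
164 396 [102, 81, 76, 73, 75, 75, 73, 70, 73, 73, 78, 69, 73, 59, 39, 26, 55, 107, 132, 129]
166 408 [100, 81, 69, 75, 71, 73, 75, 74, 72, 72, 76, 78, 73, 67, 44, 18, 38, 102, 127, 135]
168 420 [105, 84, 80, 73, 75, 76, 72, 67, 71, 72, 73, 72, 74, 70, 48, 22, 37, 117, 199, 226]
170 432 [97, 89, 75, 71, 67, 88, 97, 102, 100, 97, 95, 111, 131, 126, 87, 25, 31, 121, 200, 217]
172 444 [172, 168, 158, 162, 160, 157, 158, 174, 187, 179, 179, 181, 177, 174, 175, 169, 175, 181, 211, 221]
161 378 [100, 81, 70, 74, 70, 76, 71, 73, 87, 117, 130, 119, 102, 95, 70, 49, 73, 115, 130, 130]
```

Call:
{"api": "arm_command", "payload": {
  "rows": [
    {"rotation": [0, 0, 0], "slide": [0, -0.0003, 0.01], "hand": 0},
    {"rotation": [0, 0, 0], "slide": [0, -0.0003, 0.02], "hand": 0},
    {"rotation": [0, 0, 0], "slide": [0, -0.0003, 0.027], "hand": 0},
    {"rotation": [0, 0, 0], "slide": [0, -0.0003, 0.034], "hand": 0},
    {"rotation": [0, 0, 0], "slide": [0, -0.0003, 0.04], "hand": 0},
    {"rotation": [0, 0, 0], "slide": [0, -0.0003, 0.04], "hand": 0}
  ]
}}

```text
clock: 7.45
eef_pos: [532.3, 218.9, 411.5]
ee_rot: [0.765, 0.644, -0.0, -0.0]
ft_force: [4.0, -0.9, -0.3]
grip_width: 13.4
grip_force: 30.0
```

Call:
{"api": "arm_command", "payload": {
  "rows": [
    {"rotation": [0, 0, 0], "slide": [-0.0005, 0, 0.006], "hand": 0},
    {"rotation": [0, 0, 0], "slide": [-0.0005, 0, 0.012], "hand": 0},
    {"rotation": [0, 0, 0], "slide": [-0.0005, 0, 0.018], "hand": 0},
    {"rotation": [0, 0, 0], "slide": [-0.0005, 0, 0.022], "hand": 0},
    {"rotation": [0, 0, 0], "slide": [-0.0005, 0, 0.022], "hand": 0}
  ]
}}

```text
clock: 7.95
eef_pos: [532.2, 218.4, 389.5]
ee_rot: [0.765, 0.644, -0.0, -0.0]
ft_force: [4.4, -1.1, -4.8]
grip_width: 14.1
grip_force: 30.0
```

Call:
{"api": "arm_command", "payload": {
  "rows": [
    {"rotation": [0, 0, 0], "slide": [0, 0, 0.005], "hand": 0},
    {"rotation": [0, 0, 0], "slide": [0, 0, 0.01], "hand": 0},
    {"rotation": [0, 0, 0], "slide": [0, 0, 0.014], "hand": 0},
    {"rotation": [0, 0, 0], "slide": [0, 0, 0.014], "hand": 0}
  ]
}}

```text
clock: 8.35
eef_pos: [532.2, 218.4, 375.7]
ee_rot: [0.765, 0.644, -0.0, -0.0]
ft_force: [4.2, 0.3, -4.0]
grip_width: 14.1
grip_force: 30.0
```

Call:
{"api": "arm_command", "payload": {
  "rows": [
    {"rotation": [0, 0, 0], "slide": [0, 0, 0.003], "hand": 0},
    {"rotation": [0, 0, 0], "slide": [0, 0, 0.006], "hand": 0},
    {"rotation": [0, 0, 0], "slide": [0, 0, 0.006], "hand": 0}
  ]
}}

```text
clock: 8.65
eef_pos: [532.2, 218.4, 370.1]
ee_rot: [0.765, 0.644, -0.0, -0.0]
ft_force: [3.7, -0.3, -2.5]
grip_width: 13.7
grip_force: 30.0
```

Call:
{"api": "arm_command", "payload": {
  "rows": [
    {"rotation": [0, 0, 0], "slide": [0, 0, 0.002], "hand": 0},
    {"rotation": [0, 0, 0], "slide": [0, 0, 0.004], "hand": 0},
    {"rotation": [0, 0, 0], "slide": [0, 0, 0.006], "hand": 0},
    {"rotation": [0, 0, 0], "slide": [0, 0, 0.006], "hand": 0}
  ]
}}

```text
clock: 9.05
eef_pos: [532.2, 218.4, 364.2]
ee_rot: [0.765, 0.644, -0.0, -0.0]
ft_force: [3.4, 0.1, -1.7]
grip_width: 14.2
grip_force: 30.0
```

Call:
{"api": "arm_command", "payload": {
  "rows": [
    {"rotation": [0, 0, 0], "slide": [0, 0, 0], "hand": 0.35},
    {"rotation": [0, 0, 0], "slide": [0, 0, 0], "hand": 0.35},
    {"rotation": [0, 0, 0], "slide": [0, 0, 0], "hand": 0.35},
    {"rotation": [0, 0, 0], "slide": [0, 0, 0], "hand": 0.35},
    {"rotation": [0, 0, 0], "slide": [0, 0, -0.03], "hand": 0.35},
    {"rotation": [0, 0, 0], "slide": [0, 0, -0.06], "hand": 0.35},
    {"rotation": [0, 0, 0], "slide": [0, 0, -0.06], "hand": 0.35}
  ]
}}

```text
clock: 9.75
eef_pos: [532.2, 218.4, 428.9]
ee_rot: [0.765, 0.644, 0.003, 0.001]
ft_force: [0.8, 0.1, 0.2]
grip_width: 32.3
grip_force: 0.0
```

```bash
python3 - <<'E'
from h import *
w=shot('wrist'); q=shot('side')
c=np.zeros((420,780,3),np.uint8); c[:,:300]=cv2.resize(q['color'][98:198,232:303,::-1],(300,420),interpolation=cv2.INTER_CUBIC)
c[:360,300:]=cv2.resize(w['color'][:,:,::-1],(480,360)); cv2.imwrite('pics/s3.png',c)
s=r.get_state(); print(s['eef_pos'],s['ft_force'])
f=lambda P:((proj(q,P)-[232,98])*4.2+1.6).round().tolist()
yaw=-.173;X=np.array([np.cos(yaw),np.sin(yaw),0]);Y=np.array([-X[1],X[0],0])
print([(z,f(np.array([532.2,218,z])-7*X-18*Y),f(np.array([532.2,218,z])+7*X-18*Y)) for z in(206,175)])
E
```

```text
[532.13670106 218.4208107  424.8917074 ] [ 0.34493962  0.85406039 -0.20403575]
[(206, [144.0, 249.0], [164.0, 248.0]), (175, [144.0, 287.0], [164.0, 286.0])]
```

View pics/s3.png

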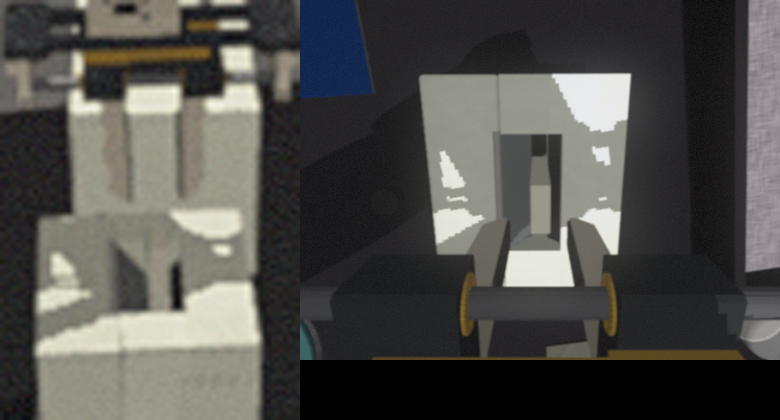

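The side and wrist views show the cell upright in the well, its top face at about (540,208) in the composite, with the flap held open beside it. Next I'll turn 90°, shut the fingers and push.

```bash
python3 - <<'E'
from h import *
plan([525.3,219,424],1.398); print(r.get_state()['joint_positions'])
E
```

```text
turn [ 1.000e-03  2.000e-04 -1.569e+00] slide [-0.00059 -0.00684  0.00089]
[ 3.45131964e-01 -1.06310423e-01  1.63233541e+00  6.68605117e-05
  1.61461579e+00  5.16100912e-01]
```

Call:
{"api": "arm_command", "payload": {
  "rows": [
    {"rotation": [0, 0, -0.15], "slide": [0, 0, 0], "hand": 0},
    {"rotation": [0, 0, -0.3], "slide": [0, 0, 0], "hand": 0},
    {"rotation": [0, 0, -0.45], "slide": [0, 0, 0], "hand": 0},
    {"rotation": [0, 0, -0.6], "slide": [0, 0, 0], "hand": 0},
    {"rotation": [0, 0, -0.75], "slide": [0, 0, 0], "hand": 0},
    {"rotation": [0, 0, -0.9], "slide": [0, 0, 0], "hand": 0},
    {"rotation": [0, 0, -1.05], "slide": [0, 0, 0], "hand": 0},
    {"rotation": [0, 0, -1.2], "slide": [0, 0, 0], "hand": 0}
  ]
}}

```text
clock: 10.65
eef_pos: [532.1, 218.4, 423.0]
ee_rot: [0.265, 0.964, -0.001, -0.001]
ft_force: [-0.2, 0.4, -0.5]
grip_width: 0.6
grip_force: 0.0
```

```bash
python3 - <<'E'
from h import *
plan([525.3,219,410],1.398); print(r.get_state()['eef_pos'])
E
```

```text
turn [-0.0012 -0.0015 -0.3628] slide [ 0.00618 -0.00296  0.01304]
[532.14928103 218.40528932 423.02850842]
```

Call:
{"api": "arm_command", "payload": {
  "rows": [
    {"rotation": [0, 0, -0.15], "slide": [0.006, -0.003, 0.005], "hand": 0},
    {"rotation": [0, 0, -0.3], "slide": [0.0062, -0.003, 0.01], "hand": 0},
    {"rotation": [0, 0, -0.363], "slide": [0.0062, -0.003, 0.013], "hand": 0},
    {"rotation": [0, 0, -0.363], "slide": [0.0062, -0.003, 0.013], "hand": 0},
    {"rotation": [0, 0, -0.363], "slide": [0.0062, -0.003, 0.013], "hand": 0}
  ]
}}

```text
clock: 11.15
eef_pos: [525.3, 219.0, 410.7]
ee_rot: [0.09, 0.996, -0.0, -0.001]
ft_force: [-0.6, -0.5, 0.8]
grip_width: 0.1
grip_force: 0.0
```

```bash
python3 - <<'E'
from h import *
plan([525.3,219,400],1.398); s=r.get_state(); print(s['eef_pos'],s['ft_force'],s['grip_width'])
E
```

```text
turn [-0.0006 -0.0011 -0.0083] slide [-1.000e-05 -3.000e-05  1.074e-02]
[525.31019468 219.03307694 410.7401652 ] [-0.57645759 -0.53653914  0.77327109] 0.13935010321592567
```

Call:
{"api": "arm_command", "payload": {
  "rows": [
    {"rotation": [0, 0, 0], "slide": [0, 0, 0.006], "hand": 0},
    {"rotation": [0, 0, 0], "slide": [0, 0, 0.012], "hand": 0},
    {"rotation": [0, 0, 0], "slide": [0, 0, 0.017], "hand": 0},
    {"rotation": [0, 0, 0], "slide": [0, 0, 0.022], "hand": 0},
    {"rotation": [0, 0, 0], "slide": [0, 0, 0.027], "hand": 0},
    {"rotation": [0, 0, 0], "slide": [0, 0, 0.032], "hand": 0},
    {"rotation": [0, 0, 0], "slide": [0, 0, 0.036], "hand": 0}
  ]
}}

```text
clock: 11.85
eef_pos: [525.3, 219.0, 375.1]
ee_rot: [0.089, 0.996, -0.0, -0.0]
ft_force: [-0.1, -0.8, 0.8]
grip_width: 0.7
grip_force: 1.0
```

Call:
{"api": "arm_command", "payload": {
  "rows": [
    {"rotation": [0, 0, 0], "slide": [0, 0, 0.005], "hand": 0},
    {"rotation": [0, 0, 0], "slide": [0, 0, 0.01], "hand": 0},
    {"rotation": [0, 0, 0], "slide": [0, 0, 0.015], "hand": 0},
    {"rotation": [0, 0, 0], "slide": [0, 0, 0.018], "hand": 0},
    {"rotation": [0, 0, 0], "slide": [0, 0, 0.018], "hand": 0}
  ]
}}

```text
clock: 12.35
eef_pos: [525.3, 219.0, 356.9]
ee_rot: [0.089, 0.996, -0.0, -0.0]
ft_force: [0.8, 0.2, -0.4]
grip_width: 0.4
grip_force: 0.0
```

Call:
{"api": "arm_command", "payload": {
  "rows": [
    {"rotation": [0, 0, 0], "slide": [0, 0, 0.003], "hand": 0},
    {"rotation": [0, 0, 0], "slide": [0, 0, 0.006], "hand": 0},
    {"rotation": [0, 0, 0], "slide": [0, 0, 0.009], "hand": 0},
    {"rotation": [0, 0, 0], "slide": [0, 0, 0.012], "hand": 0}
  ]
}}

```text
clock: 12.75
eef_pos: [525.4, 219.0, 345.6]
ee_rot: [0.089, 0.996, 0.0, 0.0]
ft_force: [1.7, -0.9, 5.9]
grip_width: 0.6
grip_force: 2.3
```

```bash
python3 - <<'E'
from h import *
print(r.get_state()['ft_force'])
shot('wrist','w9.png'); im=cv2.imread('pics/w9.png')
q=shot('side'); c=np.zeros((600,800,3),np.uint8); c[:,:400]=cv2.resize(q['color'][120:195,245:295,::-1],(400,600),interpolation=cv2.INTER_CUBIC)
c[:300,400:]=cv2.resize(im,(400,300)); c[300:,400:]=cv2.resize(im[180:330,180:380],(400,300)); cv2.imwrite('pics/s4.png',c)
E
```

```text
[ 1.69223711 -0.87647405  5.94949307]
```

View pics/s4.png

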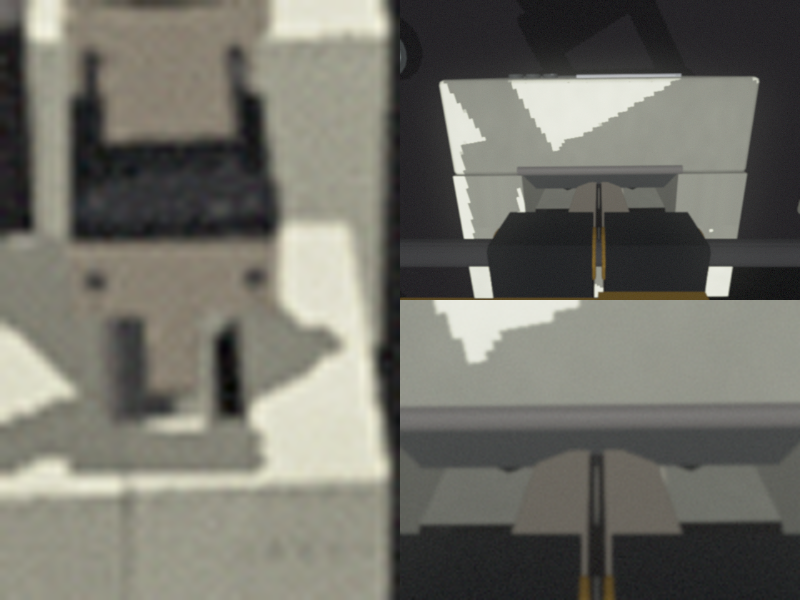

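The pictures show the shut fingers in the well on the cell's top, clear of the walls. Contact at tip z≈160 fits the cell having slid down on release. I'll keep pushing slowly.

Call:
{"api": "arm_command", "payload": {
  "rows": [
    {"rotation": [0, 0, 0], "slide": [0, 0, 0.001], "hand": 0},
    {"rotation": [0, 0, 0], "slide": [0, 0, 0.002], "hand": 0},
    {"rotation": [0, 0, 0], "slide": [0, 0, 0.003], "hand": 0},
    {"rotation": [0, 0, 0], "slide": [0, 0, 0.004], "hand": 0}
  ]
}}

```text
clock: 13.25
eef_pos: [525.4, 219.0, 341.9]
ee_rot: [0.089, 0.996, 0.0, 0.0]
ft_force: [1.2, -0.8, 4.6]
grip_width: 0.1
grip_force: 2.0
```

Call:
{"api": "arm_command", "payload": {
  "rows": [
    {"rotation": [0, 0, 0], "slide": [0, 0, 0.001], "hand": 0},
    {"rotation": [0, 0, 0], "slide": [0, 0, 0.002], "hand": 0},
    {"rotation": [0, 0, 0], "slide": [0, 0, 0.003], "hand": 0},
    {"rotation": [0, 0, 0], "slide": [0, 0, 0.004], "hand": 0}
  ]
}}

```text
clock: 13.65
eef_pos: [525.4, 219.0, 337.5]
ee_rot: [0.089, 0.996, 0.0, 0.0]
ft_force: [1.8, -0.3, 4.7]
grip_width: 0.6
grip_force: 1.8
```

Call:
{"api": "arm_command", "payload": {
  "rows": [
    {"rotation": [0, 0, 0], "slide": [0, 0, 0.001], "hand": 0},
    {"rotation": [0, 0, 0], "slide": [0, 0, 0.002], "hand": 0},
    {"rotation": [0, 0, 0], "slide": [0, 0, 0.003], "hand": 0},
    {"rotation": [0, 0, 0], "slide": [0, 0, 0.004], "hand": 0},
    {"rotation": [0, 0, 0], "slide": [0, 0, 0.005], "hand": 0},
    {"rotation": [0, 0, 0], "slide": [0, 0, 0.006], "hand": 0}
  ]
}}

```text
clock: 14.25
eef_pos: [525.3, 219.0, 331.4]
ee_rot: [0.089, 0.996, -0.0, -0.0]
ft_force: [1.6, -1.2, 2.0]
grip_width: 0.3
grip_force: 1.5
```

Call:
{"api": "arm_command", "payload": {
  "rows": [
    {"rotation": [0, 0, 0], "slide": [0, 0, 0.0005], "hand": 0},
    {"rotation": [0, 0, 0], "slide": [0, 0, 0.001], "hand": 0}
  ]
}}

```text
clock: 14.45
eef_pos: [525.3, 219.0, 330.5]
ee_rot: [0.089, 0.996, -0.0, -0.0]
ft_force: [1.6, -0.1, 3.4]
grip_width: 0.7
grip_force: 1.5
```

Call:
{"api": "arm_command", "payload": {
  "rows": [
    {"rotation": [0, 0, 0], "slide": [0, 0, 0.0005], "hand": 0},
    {"rotation": [0, 0, 0], "slide": [0, 0, 0.001], "hand": 0}
  ]
}}

```text
clock: 14.65
eef_pos: [525.3, 219.0, 329.5]
ee_rot: [0.089, 0.996, 0.0, -0.0]
ft_force: [1.5, -0.2, 2.8]
grip_width: 0.5
grip_force: 1.4
```

Call:
{"api": "arm_command", "payload": {
  "rows": [
    {"rotation": [0, 0, 0], "slide": [0, 0, 0.0005], "hand": 0},
    {"rotation": [0, 0, 0], "slide": [0, 0, 0.001], "hand": 0}
  ]
}}

```text
clock: 14.85
eef_pos: [525.3, 219.0, 328.5]
ee_rot: [0.089, 0.996, 0.0, -0.0]
ft_force: [1.7, -1.0, 2.7]
grip_width: 0.2
grip_force: 1.4
```

Call:
{"api": "arm_command", "payload": {
  "rows": [
    {"rotation": [0, 0, 0], "slide": [0, 0, 0.0005], "hand": 0},
    {"rotation": [0, 0, 0], "slide": [0, 0, 0.001], "hand": 0},
    {"rotation": [0, 0, 0], "slide": [0, 0, 0.0015], "hand": 0},
    {"rotation": [0, 0, 0], "slide": [0, 0, 0.0015], "hand": 0}
  ]
}}

```text
clock: 15.25
eef_pos: [525.3, 219.0, 326.8]
ee_rot: [0.089, 0.996, -0.0, -0.0]
ft_force: [2.2, 0.2, 1.9]
grip_width: 0.9
grip_force: 1.2
```

Call:
{"api": "arm_command", "payload": {
  "rows": [
    {"rotation": [0, 0, 0], "slide": [0, 0, 0.0005], "hand": 0},
    {"rotation": [0, 0, 0], "slide": [0, 0, 0.001], "hand": 0},
    {"rotation": [0, 0, 0], "slide": [0, 0, 0.0015], "hand": 0},
    {"rotation": [0, 0, 0], "slide": [0, 0, 0.0015], "hand": 0}
  ]
}}

```text
clock: 15.65
eef_pos: [525.3, 219.0, 325.4]
ee_rot: [0.089, 0.996, -0.0, -0.0]
ft_force: [1.7, -0.4, 1.8]
grip_width: 0.3
grip_force: 1.2
```

Call:
{"api": "arm_command", "payload": {
  "rows": [
    {"rotation": [0, 0, 0], "slide": [0, 0, 0.0005], "hand": 0},
    {"rotation": [0, 0, 0], "slide": [0, 0, 0.001], "hand": 0},
    {"rotation": [0, 0, 0], "slide": [0, 0, 0.0015], "hand": 0},
    {"rotation": [0, 0, 0], "slide": [0, 0, 0.0015], "hand": 0}
  ]
}}

```text
clock: 16.05
eef_pos: [525.3, 219.0, 323.9]
ee_rot: [0.089, 0.996, -0.0, -0.0]
ft_force: [1.8, 0.8, 2.3]
grip_width: 0.4
grip_force: 1.2
```

Call:
{"api": "arm_command", "payload": {
  "rows": [
    {"rotation": [0, 0, 0], "slide": [0, 0, 0.0005], "hand": 0},
    {"rotation": [0, 0, 0], "slide": [0, 0, 0.001], "hand": 0},
    {"rotation": [0, 0, 0], "slide": [0, 0, 0.0015], "hand": 0},
    {"rotation": [0, 0, 0], "slide": [0, 0, 0.0015], "hand": 0}
  ]
}}

```text
clock: 16.45
eef_pos: [525.3, 219.0, 322.4]
ee_rot: [0.089, 0.996, -0.0, -0.0]
ft_force: [3.0, -0.2, 0.9]
grip_width: 0.5
grip_force: 1.2
```

Call:
{"api": "arm_command", "payload": {
  "rows": [
    {"rotation": [0, 0, 0], "slide": [0, 0, 0.0005], "hand": 0},
    {"rotation": [0, 0, 0], "slide": [0, 0, 0.001], "hand": 0},
    {"rotation": [0, 0, 0], "slide": [0, 0, 0.0015], "hand": 0},
    {"rotation": [0, 0, 0], "slide": [0, 0, 0.0015], "hand": 0}
  ]
}}

```text
clock: 16.85
eef_pos: [525.3, 219.1, 320.9]
ee_rot: [0.089, 0.996, -0.0, -0.0]
ft_force: [2.5, -0.7, 1.2]
grip_width: 0.5
grip_force: 1.2
```

Call:
{"api": "arm_command", "payload": {
  "rows": [
    {"rotation": [0, 0, 0], "slide": [0, 0, 0.0005], "hand": 0},
    {"rotation": [0, 0, 0], "slide": [0, 0, 0.001], "hand": 0},
    {"rotation": [0, 0, 0], "slide": [0, 0, 0.0015], "hand": 0},
    {"rotation": [0, 0, 0], "slide": [0, 0, 0.0015], "hand": 0}
  ]
}}

```text
clock: 17.25
eef_pos: [525.3, 219.0, 319.6]
ee_rot: [0.089, 0.996, 0.0, 0.0]
ft_force: [2.2, -1.0, 1.7]
grip_width: 0.2
grip_force: 1.9
```

Call:
{"api": "arm_command", "payload": {
  "rows": [
    {"rotation": [0, 0, 0], "slide": [0, 0, 0.0005], "hand": 0},
    {"rotation": [0, 0, 0], "slide": [0, 0, 0.001], "hand": 0},
    {"rotation": [0, 0, 0], "slide": [0, 0, 0.0015], "hand": 0},
    {"rotation": [0, 0, 0], "slide": [0, 0, 0.0015], "hand": 0}
  ]
}}

```text
clock: 17.65
eef_pos: [525.4, 219.1, 318.7]
ee_rot: [0.089, 0.996, 0.0, 0.001]
ft_force: [2.4, -0.4, 7.3]
grip_width: 0.3
grip_force: 4.4
```

Call:
{"api": "arm_command", "payload": {
  "rows": [
    {"rotation": [0, 0, 0], "slide": [0, 0, 0.0004], "hand": 0},
    {"rotation": [0, 0, 0], "slide": [0, 0, 0.0006], "hand": 0}
  ]
}}

```text
clock: 17.85
eef_pos: [525.5, 219.1, 318.3]
ee_rot: [0.089, 0.996, 0.0, 0.001]
ft_force: [0.7, -0.9, 9.8]
grip_width: 0.4
grip_force: 5.2
```

Call:
{"api": "arm_command", "payload": {
  "rows": [
    {"rotation": [0, 0, 0], "slide": [0, 0, 0.0003], "hand": 0},
    {"rotation": [0, 0, 0], "slide": [0, 0, 0.0003], "hand": 0},
    {"rotation": [0, 0, 0], "slide": [0, 0, 0.0003], "hand": 0},
    {"rotation": [0, 0, 0], "slide": [0, 0, 0.0003], "hand": 0},
    {"rotation": [0, 0, 0], "slide": [0, 0, 0.0003], "hand": 0}
  ]
}}

```text
clock: 18.35
eef_pos: [525.5, 219.1, 318.2]
ee_rot: [0.089, 0.996, 0.0, 0.001]
ft_force: [2.1, -1.1, 11.7]
grip_width: 0.5
grip_force: 5.6
```

Call:
{"api": "arm_command", "payload": {
  "rows": [
    {"rotation": [0, 0, 0], "slide": [0, 0, 0], "hand": 0},
    {"rotation": [0, 0, 0], "slide": [0, 0, 0], "hand": 0},
    {"rotation": [0, 0, 0], "slide": [0, 0, 0], "hand": 0}
  ]
}}

```text
clock: 18.65
eef_pos: [525.5, 219.0, 318.2]
ee_rot: [0.089, 0.996, 0.0, 0.001]
ft_force: [1.7, -0.1, 10.2]
grip_width: 0.7
grip_force: 5.6
```

The seat has been felt and held at about 10–11 N. Now I'll withdraw straight up.

Call:
{"api": "arm_command", "payload": {
  "rows": [
    {"rotation": [0, 0, 0], "slide": [0, 0, -0.003], "hand": 0},
    {"rotation": [0, 0, 0], "slide": [0, 0, -0.01], "hand": 0},
    {"rotation": [0, 0, 0], "slide": [0, 0, -0.025], "hand": 0},
    {"rotation": [0, 0, 0], "slide": [0, 0, -0.045], "hand": 0},
    {"rotation": [0, 0, 0], "slide": [0, 0, -0.075], "hand": 0},
    {"rotation": [0, 0, 0], "slide": [0, 0, -0.115], "hand": 0},
    {"rotation": [0, 0, 0], "slide": [0, 0, -0.15], "hand": 0},
    {"rotation": [0, 0, 0], "slide": [0, 0, -0.15], "hand": 0}
  ]
}}

```text
clock: 19.45
eef_pos: [524.8, 219.0, 473.6]
ee_rot: [0.089, 0.996, 0.002, 0.003]
ft_force: [-0.4, 0.8, 0.1]
grip_width: 0.4
grip_force: 0.0
```

Call:
{"api": "arm_command", "payload": {
  "rows": [
    {"rotation": [0, 0, 0], "slide": [0, 0, 0], "hand": 0},
    {"rotation": [0, 0, 0], "slide": [0, 0, 0], "hand": 0},
    {"rotation": [0, 0, 0], "slide": [0, 0, 0], "hand": 0},
    {"rotation": [0, 0, 0], "slide": [0, 0, 0], "hand": 0}
  ]
}}

```text
clock: 19.85
eef_pos: [525.4, 219.0, 466.2]
ee_rot: [0.089, 0.996, -0.0, -0.001]
ft_force: [-0.5, -0.5, 0.3]
grip_width: 0.4
grip_force: 0.0
```

```bash
python3 - <<'E'
from h import *
w=shot('wrist'); q=shot('side'); c=np.zeros((600,800,3),np.uint8)
c[:300,:400]=cv2.resize(w['color'][:,:,::-1],(400,300)); c[:,400:]=cv2.resize(q['color'][120:195,245:295,::-1],(400,600),interpolation=cv2.INTER_CUBIC)
t=shot('top'); c[300:,:400]=cv2.resize(t['color'][:,:,::-1],(400,300))
cv2.imwrite('pics/end.png',c); s=r.get_state(); print(s['eef_pos'],s['ft_force'])
E
```

```text
[525.33384406 219.03206379 466.78824895] [ 0.15169414  0.65183572 -0.74420765]
```

View pics/end.png

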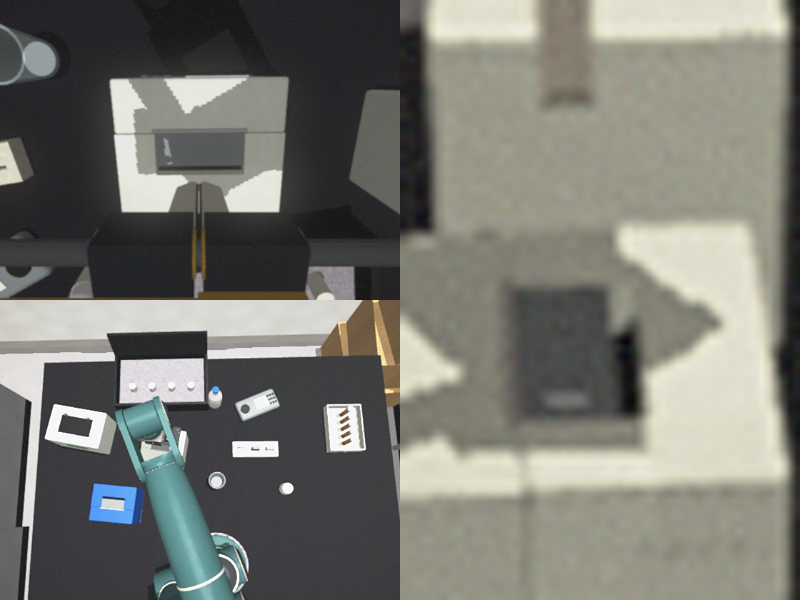

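The final pictures show the flap shut and level, with the dark gap only at its free edge. The gripper is clear above the reader, and the other things look unmoved in the top view.

```bash
python3 -c "
from workcell import order
print(order.sign_off())"
```

```text
the job is handed in; nothing more can be done
None
```

The job is handed in: the tall cell is in the reader, it was pressed on its sprung seat at a measured 10–12 N for about 0.8 s, the flap is shut over it, and nothing else on the bench looks moved.

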